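# Shut the proving cabinet

## Robot

A 6-joint arm with a two-finger parallel gripper is mounted at the origin on the work surface; the furniture and walls round the work are solid. World frame = base frame: x ahead of the robot, y to its left, z up, the work surface at z = 0. Lengths are in mm, angles in degrees, forces in N, time in s.
With the tool pointing down it reaches from about 350 to 850 mm from the base axis. Payload 8.1 kg.
Tool frame: the origin (TCP) lies midway between the tips of the shut fingers; the grasp point (between the pads) lies 19 mm behind it; z points along the fingers, y is the line along which they close (so a half turn about z gives the same grasp; the last joint's range is limited). The gripper opens to 85 mm and grips with 20 to 120 N. Pads are 22 mm wide; open, the fingers measure 114 mm over their backs; the gripper's body (76 mm by 85 mm) begins 54 mm behind the grasp point. The pads swing forward as they close: fully open they stand 13 mm farther back than shut.
Start: joints at [68.617, 7.471, 85.268, -0, 87.261, -4.893], TCP at [170.284, 575.333, 231.292] pointing down, gripper open.
Joint ranges: [-169.43, 169.43], [-51.17, 129.36], [1.28, 143.12], [-76.62, 256.62], [0, 156.53], [-152.29, 152.29]. Speed limits (degrees/s): [136.94, 136.94, 159.86, 180, 180, 180].

## Interface

Orientations are given as [roll, pitch, yaw] about the fixed x, y, z axes, in that order (R = Rz(yaw) Ry(pitch) Rx(roll)).
In Python, from bench import sense, snapshot, camera_params, hand_in, masks_of, pinpoint gives the robot as it stands.
- The arm moves only by the tool step_arm, never from a script. Its argument "targets" is a list of rows, each an object with "angular": the turn, a rotation vector about the tool's x, y, z scaled (see below), a list of three; "dp": the shift along the tool's x, y, z scaled (see below), a list of three; "fingers": the closure, from 0 (fully open) to 1 (shut). A call has exactly 8 rows; each row is the pose to reach, as a shift and turn from the pose commanded when the call began, along the tool's axes at that moment, turning the shorter way round; what a row does not reach only later rows make up. The controller multiplies each number of a shift by 0.2 m and each number of a turn by 180 degrees. A row lasts 1/8 s, in which the tool goes at most 62.5 mm and 10.7 degrees, less where a joint would pass 70% of its speed; a pose out of reach is approached as far as the arm can. A call with a number of a shift or a turn outside -1 to 1 is refused whole. A call with a gripper value outside its range is refused whole. The fingers move at their own pace and stop on an object; "newtons" is the grip in N (left out, the last holds). Time passes only in rows, so rows that repeat a pose let the fingers close, or fill a call up. It gives the time, the measured TCP pose, the force, the opening and the grip force at its end, in the units of the state.
- sense(): the state, without advancing time (a new reading comes with each control period).
- snapshot(name): name is "side" or "top" or "wrist"; returns the picture (400x640x3 uint8, blue, green, red); there is no depth.
- camera_params(name): a dict with "vfov" (degrees; the focal length in pixels is half the picture's height over the tangent of half this angle, whatever the lens; pixels are square), "cx", "cy" (the principal point, pixels), "R" (3x3) and "t" (3): a world point X has camera coordinates R X + t. Camera axes: x right, y down, z forward; pixel columns grow to the right and rows downward; lengths in mm; the calibration is good to about 2 mm. A picture is of the moment at which its call begins: read the wrist's pose just before it. camera_params takes no time and is no camera call; for the wrist camera it gives the pose at the moment of the call.
- hand_in(): hands the job in; it is judged then, once.
Trained networks look in the newest picture that a camera, given by its name, has taken for a name from the list of things; names that differ only in an ending like _2 or _b are one class to them, and where a whole thing is asked for, a point or a joint stands for the part that bears it (a point fixed in the world has none). Each returns a list of dicts, best first, with "conf" (0 to 1); they miss things now and then, are a little off and sometimes report something else, mostly with a low value. They report only what shows in the picture. A call takes as long as a camera call. They do not tell look-alikes from the thing itself.
- masks_of(camera, label): "pixels" (400x640 bool, what is visible of it) and "at" ([column, row] in pixels, amid what is visible of it).
- pinpoint(camera, label): "at" ([column, row] in pixels: a listed point, or the origin of a listed thing).
The state is a dict: "time": time; "joint_pos": joint angles; "qd": joint speeds; "joint_efforts": joint torques, N m; "tool_pos": TCP position; "tcp_rot": TCP orientation; "ft_force": force on the tool from outside, world axes, zero at the start; "wrist_torque": the same for the moment, N m; "finger_gap": finger opening in mm; "grip_force": force on a finger pad.
Only numpy, scipy, OpenCV 4.12 (cv2) and the standard library are available. Lean on these libraries where they do the work, as an engineer would, in place of code of your own. Each camera call takes 0.05 s, during which the arm holds its last target. There are 200 camera calls.

## Task

The jar basket of the small proving cabinet has been left pulled out and its door stands open. Using only your fingertips, first push the basket gently all the way in and then push the door fully shut until its catch clicks, without slamming or forcing anything. Lift nothing, keep the jars upright in the basket, and leave everything else on and around the cabinet where it stands.

Things in the scene. Friction and masses are not known exactly. Their poses are not given: they have to be found in the camera images.
- cabinet: Steel proving cabinet with its door, fixed on the worktop, 185 deep (x) x 280 wide (y) x 200 high (mm), roof 10 thick. Origin: centre of its underside; x points to its back, z up; its open front faces the robot at x = -92.5. Door hinged at the left (+y) of the front. The basket slides on slippery plastic runners 116 above the worktop, 2 mm play at the sides and above.
- basket: Loose steel basket on the runners, 181 deep (x) x 212 wide (y) x 56 high (mm), 0.35 to 0.6 kg plus three jars of about 0.1 kg. Origin: centre of its underside, axes as the cabinet's. Fully in, it meets the back wall with its origin at x = -14, y = 0, z = 116 in the cabinet's frame, its front 12 proud of the cabinet's front plane (the door is a hollow pan); at the start it is 50 to 80 farther out.
- basket_front (a point): Middle of the top edge of the basket's plain sheet front (outer face), 172 mm above the worktop; the cabinet's roof top is 28 mm higher. The front is 56 high and 212 wide. Site axes as the basket's.
- door (a joint): Door angle in rad: 0 shut, 1.3 to 1.75 at the start, 1.9 the limit; seen from above it closes anticlockwise about its left edge. Light friction, stays where left. In the last 0.05 rad a spring roller catch resists: about 5 N at the free edge, 10 N at mid-width, takes the door over it; then it pulls shut.
- door_hinge (a point): On the vertical hinge axis, level with the door's top, 198 mm above the worktop; in the cabinet's frame x = -105.5, y = 138. The door is 276 wide from this axis, 140 high and 22 thick (11 each side of the axis); its steel top rail is 46 high, with a window below. Axes turn with the door: -y runs along it to the free edge, -x points out of its outer face. At angle 0 they are the cabinet's.
- door_edge (a point): Top corner of the door's free edge on the outer face, 276 mm from the hinge axis, 198 mm above the worktop; turns with the door. Near this edge (260 to 274 from the axis) a small finger pull stands 15 out of the outer face, its top 40 below the door's top.
- jar_a: White-lidded sample jar, 53 in diameter, 64 high (mm), standing at the right of the basket on its 4 mm floor. Origin: centre of its underside; z up.
- jar_b: Like jar_a, in the middle of the basket.
- jar_c: Like jar_a, at the left of the basket.
- blue_lid_jar: Bystander: sample jar with a blue lid, 53 diameter x 64 high (mm), on the worktop to the right of the cabinet. Origin: centre of its underside.
- tape_roll: Bystander: roll of labels lying flat, 76 diameter x 33 high (mm), to the right of the cabinet. Origin: centre of its underside.
- beaker: Bystander: small steel beaker, 64 diameter x 77 high (mm), to the left of the cabinet, beyond the hinge. Origin: centre of its underside.
- kitchen_timer: Bystander: round clockwork timer, 67 diameter x 51 high (mm), standing on the cabinet's roof towards the back. Origin: centre of its underside.
- colour_jar1: Bystander: spice jar, 44 diameter x 100 high (mm), at the left of the worktop. Origin: centre of its underside.
- colour_jar2: Bystander: spice jar, 44 diameter x 106 high (mm), at the left of the worktop. Origin: centre of its underside.
Mind the look-alikes: they are no part of the job. Leave any orange or yellow look-alike of the jar_c alone.

How it is judged (in metres and radians):
On the way, in this order (a step that is already met when the one before it is completed fails the run):
1. the basket is pushed all the way in while the door is still open (x of basket in the frame of cabinet above -0.02 m and value of joint door above 0.4 rad), for 0.1 s.
2. the door is shut past its catch (value of joint door below 0.015 rad), for 0.2 s.
At the end, for the whole second after the job is handed in: The basket is within 6 mm of fully in, the door within 0.015 rad of shut (past its catch), and the three jars stand upright (within 0.1 rad) in the basket, at rest (x of basket in the frame of cabinet above -0.02 m and value of joint door below 0.015 rad and linear speed of basket below 0.02 m/s and angle between each of jar_a, jar_b, jar_c's own z axis and vertical below 0.1 rad and horizontal distance between each of jar_a, jar_b, jar_c and basket below 0.13 m); the robot touches nothing.
It fails at once if a jar is tipped over (more than 0.4 rad) (angle between any of jar_a, jar_b, jar_c's own z axis and vertical above 0.4 rad).
It fails at once if the basket or a jar in it is lifted by more than 15 mm (height (world z) of basket above 0.131 m or height (world z) of any of jar_a, jar_b, jar_c above 0.137 m).
It fails at once if the door is slammed (closing faster than 3 rad/s) (velocity of joint door below -3 rad/s).
It fails at once if a bystander is moved by more than 20 mm (distance of any of blue_lid_jar, tape_roll, beaker, kitchen_timer, colour_jar1, colour_jar2 from where it was at the start of the episode above 0.02 m).
It fails at once if the basket or the door is forced (the fingers press on it with more than 35 N) (contact force between the fingers and basket above 35 N or contact force between the fingers and cabinet above 35 N).
It also fails if it takes over 58 s, if anything falls off the work surface, if the arm or the gripper's body presses on something with over 40 N, if the wrist force passes 120 N, or if a joint passes its speed limit or range.

## Working session

There is one attempt and no reset: what is moved stays moved. The work goes in short steps, Python scripts to look and compute and a tool call to move; the robot and the scene stay as the last step left them, time stands still between calls to the robot, and variables do not carry over. Pictures are saved under pics/ and viewed, at most 10 in all, crops included, and the job is handed in when it is done.

Besides the shell and the picture viewer there is one more tool, called after "Emit:" as name([rows], argument=value, ...), one row to a line, values as JSON. step_arm: Moves the arm, as the interface text tells. Its arguments: {"type":"object","properties":{"targets":{"type":"array","items":{"type":"object","properties":{"angular":{"type":"array","items":{"type":"number","minimum":-1,"maximum":1}},"dp":{"type":"array","items":{"type":"number","minimum":-1,"maximum":1}},"fingers":{"type":"number"}}}},"newtons":{"type":"number"}},"required":["targets"]}

```bash
mkdir -p pics; cat > h.py <<'E'
import numpy as np, cv2
from bench import *
def K(p):
    f=200/np.tan(np.radians(p['vfov'])/2); return f
def ray(cam,px,p=None):
    p=p or camera_params(cam); R=np.array(p['R']);t=np.array(p['t']);f=K(p)
    d=R.T@np.array([(px[0]-p['cx'])/f,(px[1]-p['cy'])/f,1.]); return -R.T@t,d/np.linalg.norm(d)
def atz(cam,px,z):
    c,d=ray(cam,px); return c+d*(z-c[2])/d[2]
def tri(rs):
    A=sum(np.eye(3)-np.outer(d,d) for c,d in rs); b=sum((np.eye(3)-np.outer(d,d))@c for c,d in rs)
    x=np.linalg.solve(A,b); return x,[round(float(np.linalg.norm(np.cross(x-c,d))),1) for c,d in rs]
def proj(cam,X):
    p=camera_params(cam); q=np.array(p['R'])@np.array(X)+np.array(p['t']); f=K(p)
    return q[:2]/q[2]*f+[p['cx'],p['cy']]
E
python3 - <<'E'
from h import *
np.set_printoptions(precision=1,suppress=True)
for c in ['side','top']:
    cv2.imwrite(f'pics/{c}0.png',snapshot(c))
    p=camera_params(c); print(c,K(p),-np.array(p['R']).T@np.array(p['t']))
rs={}
for l in ['cabinet','basket','basket_front','door_hinge','door_edge','jar_a','blue_lid_jar','tape_roll','beaker','kitchen_timer','colour_jar1']:
    o={c:pinpoint(c,l) for c in ['side','top']}
    for c in o: print(l,c,[(np.round(d['at']),round(d['conf'],2)) for d in o[c][:4]])
    if o['side'] and o['top']: print('   ',*tri([ray(c,o[c][0]['at']) for c in o]))
print(sense())
E
```

```text
side 445.25133762375543 [ -48.7 -863.   849.5]
top 441.93036283005085 [ 343.6  146.2 1313.3]
cabinet side [(array([322., 216.]), 0.57), (array([343., 244.]), 0.56)]
cabinet top [(array([195., 214.]), 0.23)]
    [ 656.9  510.5 -106.2] [138.5, 138.5]
basket side [(array([322., 214.]), 0.78)]
basket top [(array([337., 196.]), 0.71)]
    [572.7 131.  117.7] [5.2, 5.2]
basket_front side []
basket_front top [(array([336., 225.]), 0.79)]
door_hinge side [(array([295., 175.]), 0.87), (array([250., 195.]), 0.16)]
door_hinge top [(array([284., 192.]), 0.84), (array([412., 200.]), 0.19)]
    [562.9 270.2 196.6] [0.4, 0.4]
door_edge side [(array([215., 196.]), 0.56)]
door_edge top [(array([286., 304.]), 0.97)]
    [285.4 253.  213.8] [3.6, 3.6]
jar_a side [(array([304., 207.]), 0.67), (array([328., 226.]), 0.58), (array([325., 212.]), 0.4)]
jar_a top [(array([264., 199.]), 0.69), (array([314., 198.]), 0.65), (array([255., 249.]), 0.6), (array([361., 204.]), 0.52)]
    [598.9 334.3  28.9] [28.8, 28.8]
blue_lid_jar side [(array([336., 300.]), 0.69)]
blue_lid_jar top [(array([414., 232.]), 0.55)]
 
[... 386 characters left out ...]
 139.]), 0.73)]
    [703.1 147.6 194.6] [2.5, 2.5]
colour_jar1 side [(array([249., 194.]), 0.74), (array([293., 206.]), 0.6), (array([266., 193.]), 0.46), (array([293., 176.]), 0.18)]
colour_jar1 top [(array([209., 200.]), 0.73), (array([196., 214.]), 0.72)]
    [537.6 524.1  21.2] [34.3, 34.3]
{'time': 1.2, 'joint_pos': array([68.6,  7.5, 85.3,  0. , 87.3, -4.9]), 'qd': array([-0.1,  0. ,  0.1, -0. ,  0.1, -0. ]), 'joint_efforts': array([ -0. , -56.9, -50.1,  -0. ,   0. ,  -0. ]), 'tool_pos': array([170.3, 575.4, 231.3]), 'tcp_rot': array([180. ,  -0. , 163.5]), 'ft_force': array([ 0.4, -0.2,  0.1]), 'wrist_torque': array([-0.,  0., -0.]), 'grip_force': 0.0, 'finger_gap': 85.40670867889386}
```

View pics/side0.png

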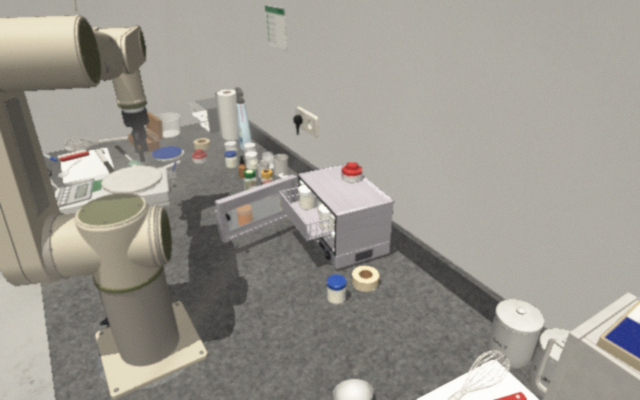

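View pics/top0.png

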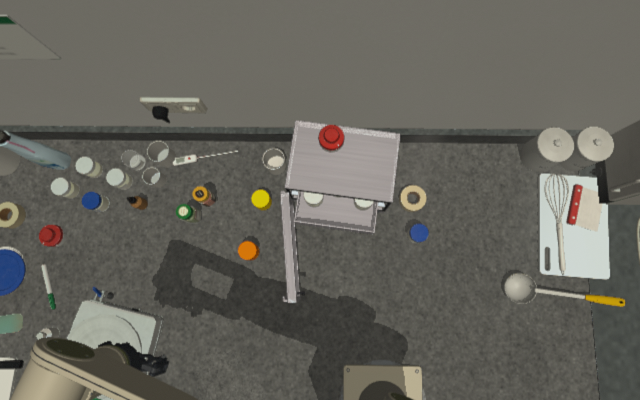

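```bash
python3 - <<'E'
from h import *
np.set_printoptions(precision=1,suppress=True)
for l,z in [('door_hinge',198),('door_edge',198),('basket_front',172),('basket',116),('kitchen_timer',200),('tape_roll',0),('blue_lid_jar',0)]:
    for c in ['top','side']:
        for d in pinpoint(c,l)[:1]: print(l,c,atz(c,d['at'],z))
# cabinet roof & basket front edges from the mask
for l in ['basket','cabinet']:
    for d in masks_of('top',l)[:1]:
        q=d['pixels'].astype(np.uint8); cs=max(cv2.findContours(q,0,1)[0],key=cv2.contourArea)
        ap=cv2.approxPolyDP(cs,4,True)[:,0]; print(l,ap.tolist(),[atz('top',x,172 if l=='basket' else 200)[:2].round().tolist() for x in ap])
E
```

```text
door_hinge top [562.2 270.2 198. ]
door_hinge side [562.1 267.7 198. ]
door_edge top [281.1 255.7 198. ]
door_edge side [297.  278.9 198. ]
basket_front top [480.6 134.8 172. ]
basket top [568.3 133.3 116. ]
basket side [579.6 132.3 116. ]
kitchen_timer top [703.8 146.4 200. ]
kitchen_timer side [694.  139.4 200. ]
tape_roll top [589.  -92.8   0. ]
tape_roll side [575.6 -93.5   0. ]
blue_lid_jar top [482.4 -99.    0. ]
blue_lid_jar side [ 471.3 -107.4    0. ]
basket [[298, 192], [295, 223], [374, 232], [377, 202], [360, 211], [351, 198], [325, 194], [313, 208]] [[567.0, 236.0], [485.0, 241.0], [464.0, 36.0], [543.0, 28.0], [518.0, 73.0], [553.0, 96.0], [563.0, 164.0], [525.0, 195.0]]
cabinet [[399, 134], [341, 126], [344, 144], [328, 153], [318, 143], [326, 124], [295, 122], [287, 191], [281, 193], [284, 301], [295, 302], [304, 295], [298, 284], [293, 218], [297, 193], [372, 200], [384, 212], [392, 202]] [[719.0, -28.0], [740.0, 124.0], [691.0, 116.0], [666.0, 158.0], [693.0, 184.0], [745.0, 164.0], [750.0, 246.0], [564.0, 262.0], [559.0, 277.0], [288.0, 261.0], [286.0, 234.0], [303.0, 212.0], [330.0, 228.0], [494.0, 245.0], [559.0, 236.0], [543.0, 44.0], [512.0, 13.0], [538.0, -7.0]]
```

The side view shows the cabinet at about (345,215), the basket pulled out at (305,200) and the door standing open at (255,205). The top view shows the hinge at (284,192), the door edge at (286,304) and the basket front at (336,225).

The orange (248,250) and yellow (261,199) jars on the worktop are look-alikes, so I'll leave them. The white-lidded jars inside the basket, at (314,198) and (361,204), are the real ones. Cabinet yaw is about -5.5°, the door stands at about 1.38 rad, and the basket is about 69 mm out.

Next I'll go over the door to a point in front of the basket, with the fingers shut.

Emit:
step_arm([
  {"dp": [-0.1, -0.09, -0.1], "angular": [0, 0, 0], "fingers": 1},
  {"dp": [-0.22, -0.2, -0.2], "angular": [0, 0, 0], "fingers": 1},
  {"dp": [-0.34, -0.32, -0.2], "angular": [0, 0, 0], "fingers": 1},
  {"dp": [-0.46, -0.43, -0.2], "angular": [0, 0, 0], "fingers": 1},
  {"dp": [-0.58, -0.54, -0.2], "angular": [0, 0, 0], "fingers": 1},
  {"dp": [-0.7, -0.66, -0.2], "angular": [0, 0, 0], "fingers": 1},
  {"dp": [-0.82, -0.77, -0.2], "angular": [0, 0, 0], "fingers": 1},
  {"dp": [-0.92, -0.86, -0.2], "angular": [0, 0, 0], "fingers": 1},
])

```text
time: 3.0
tool_pos: [298.4, 357.1, 271.5]
tcp_rot: [180.0, 0.0, 163.5]
ft_force: [0.7, -0.3, -0.2]
finger_gap: -0.1
grip_force: 0.0
```

Emit:
step_arm([
  {"dp": [-0.12, -0.11, 0], "angular": [0, 0, -0.01], "fingers": 1},
  {"dp": [-0.24, -0.22, 0], "angular": [0, 0, -0.02], "fingers": 1},
  {"dp": [-0.36, -0.34, 0], "angular": [0, 0, -0.03], "fingers": 1},
  {"dp": [-0.48, -0.45, 0], "angular": [0, 0, -0.04], "fingers": 1},
  {"dp": [-0.6, -0.56, 0], "angular": [0, 0, -0.05], "fingers": 1},
  {"dp": [-0.72, -0.67, 0], "angular": [0, 0, -0.06], "fingers": 1},
  {"dp": [-0.84, -0.78, 0], "angular": [0, 0, -0.061], "fingers": 1},
  {"dp": [-0.92, -0.86, 0], "angular": [0, 0, -0.061], "fingers": 1},
])

```text
time: 4.0
tool_pos: [426.1, 139.8, 271.4]
tcp_rot: [-180.0, 0.0, 174.4]
ft_force: [-0.4, 0.6, -0.3]
finger_gap: -0.1
grip_force: 0.0
```

```bash
python3 - <<'E'
from h import *
np.set_printoptions(precision=1,suppress=True)
s=sense(); print(s['time'],s['tool_pos'],s['tcp_rot'],s['finger_gap'],s['joint_pos'])
im=snapshot('wrist'); cv2.imwrite('pics/w1.png',im)
for l,z in [('basket_front',172),('door_edge',198),('door_hinge',198),('jar_a',120),('basket',116)]:
    for d in pinpoint('wrist',l)[:3]: print(l,np.round(d['at']),round(d['conf'],2),atz('wrist',d['at'],z))
E
```

```text
4.0 [426.1 139.8 271.4] [-180.     0.   174.4] -0.062339258651031515 [ 11.6 -17.4 104.6  -0.   92.8 -72.8]
basket_front [330. 256.] 0.75 [477.1 141.2 172. ]
door_edge [173. 218.] 0.42 [417.   17.8 198. ]
jar_a [488. 152.] 0.88 [399.8 316.3 120. ]
jar_a [325. 317.] 0.67 [585.  128.9 120. ]
jar_a [376. 297.] 0.48 [562.1 193.2 120. ]
```

View pics/w1.png

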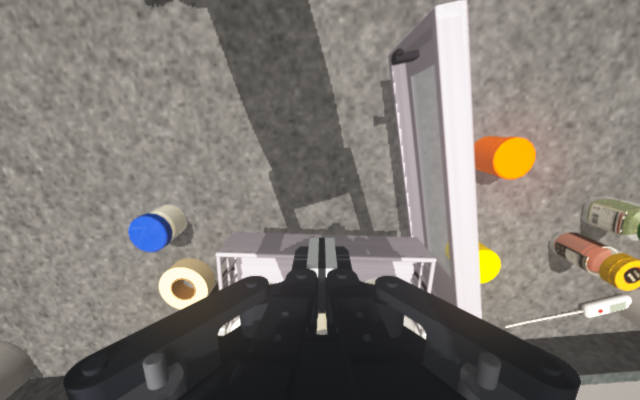

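The wrist view shows the basket front's top edge running from (218,255) to (435,262), with the fingers at (320,250) centred before it. The door is on the right, and the bystanders are well clear. I'll go straight down, then push along the cabinet's x axis.

Emit:
step_arm([
  {"dp": [0, 0, 0.08], "angular": [0, 0, 0], "fingers": 1},
  {"dp": [0, 0, 0.18], "angular": [0, 0, 0], "fingers": 1},
  {"dp": [0, 0, 0.28], "angular": [0, 0, 0], "fingers": 1},
  {"dp": [0, 0, 0.38], "angular": [0, 0, 0], "fingers": 1},
  {"dp": [0, 0, 0.48], "angular": [0, 0, 0], "fingers": 1},
  {"dp": [0, 0, 0.57], "angular": [0, 0, 0], "fingers": 1},
  {"dp": [0, 0, 0.63], "angular": [0, 0, 0], "fingers": 1},
  {"dp": [0, 0, 0.63], "angular": [0, 0, 0], "fingers": 1},
])

```text
time: 5.3
tool_pos: [424.7, 140.9, 144.0]
tcp_rot: [-180.0, -0.1, 174.5]
ft_force: [-0.1, 0.0, 0.6]
finger_gap: -0.3
grip_force: 0.0
```

Emit:
step_arm([
  {"dp": [-0.04, 0, 0], "angular": [0, 0, 0], "fingers": 1},
  {"dp": [-0.09, 0, 0], "angular": [0, 0, 0], "fingers": 1},
  {"dp": [-0.13, 0, 0], "angular": [0, 0, 0], "fingers": 1},
  {"dp": [-0.17, 0, 0], "angular": [0, 0, 0], "fingers": 1},
  {"dp": [-0.2, 0, 0], "angular": [0, 0, 0], "fingers": 1},
  {"dp": [-0.23, 0, 0], "angular": [0, 0, 0], "fingers": 1},
  {"dp": [-0.26, 0, 0], "angular": [0, 0, 0], "fingers": 1},
  {"dp": [-0.29, 0, 0], "angular": [0, 0, 0], "fingers": 1},
])

```text
time: 6.3
tool_pos: [483.4, 135.4, 145.2]
tcp_rot: [-180.0, -0.0, 174.5]
ft_force: [-2.2, -0.3, 0.8]
finger_gap: -0.1
grip_force: 1.1
```

```bash
python3 - <<'E'
from h import *
np.set_printoptions(precision=1,suppress=True)
s=sense(); print(s['time'],s['tool_pos'],s['tcp_rot'],s['ft_force'])
snapshot('top');im=snapshot('wrist'); cv2.imwrite('pics/w2.png',im)
for c in ['wrist','top']:
  for d in pinpoint(c,'basket_front')[:3]: print(c,np.round(d['at']),round(d['conf'],2),atz(c,d['at'],172))
E
```

```text
6.3 [483.4 135.4 145.2] [-180.    -0.   174.5] [-2.2 -0.3  0.8]
```

View pics/w2.png

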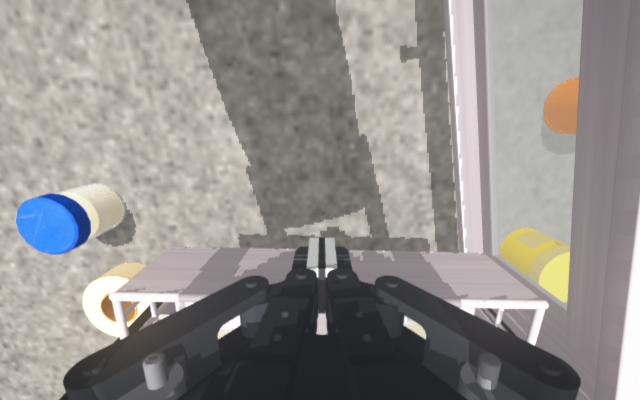

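The fingers are touching near the middle of the basket front, whose top edge runs (113,295)–(545,298), with about 2 N. I'll keep pushing gently.

Emit:
step_arm([
  {"dp": [-0.025, 0, 0], "angular": [0, 0, 0], "fingers": 1},
  {"dp": [-0.05, 0, 0], "angular": [0, 0, 0], "fingers": 1},
  {"dp": [-0.075, 0, 0], "angular": [0, 0, 0], "fingers": 1},
  {"dp": [-0.1, 0, 0], "angular": [0, 0, 0], "fingers": 1},
  {"dp": [-0.125, 0, 0], "angular": [0, 0, 0], "fingers": 1},
  {"dp": [-0.15, 0, 0], "angular": [0, 0, 0], "fingers": 1},
  {"dp": [-0.175, 0, 0], "angular": [0, 0, 0], "fingers": 1},
  {"dp": [-0.2, 0, 0], "angular": [0, 0, 0], "fingers": 1},
])

```text
time: 7.5
tool_pos: [523.4, 131.6, 145.2]
tcp_rot: [-180.0, -0.0, 174.5]
ft_force: [-1.8, -0.2, 0.3]
finger_gap: 0.3
grip_force: 1.0
```

Emit:
step_arm([
  {"dp": [-0.005, 0, 0], "angular": [0, 0, 0], "fingers": 1},
  {"dp": [-0.01, 0, 0], "angular": [0, 0, 0], "fingers": 1},
  {"dp": [-0.015, 0, 0], "angular": [0, 0, 0], "fingers": 1},
  {"dp": [-0.02, 0, 0], "angular": [0, 0, 0], "fingers": 1},
  {"dp": [-0.025, 0, 0], "angular": [0, 0, 0], "fingers": 1},
  {"dp": [-0.03, 0, 0], "angular": [0, 0, 0], "fingers": 1},
  {"dp": [-0.035, 0, 0], "angular": [0, 0, 0], "fingers": 1},
  {"dp": [-0.04, 0, 0], "angular": [0, 0, 0], "fingers": 1},
])

```text
time: 8.5
tool_pos: [531.1, 130.9, 145.3]
tcp_rot: [180.0, 0.0, 174.5]
ft_force: [-1.9, -0.5, 0.1]
finger_gap: 0.1
grip_force: 1.0
```

Still sliding freely at 2 N, so I'll continue in small steps.

Emit:
step_arm([
  {"dp": [-0.004, 0, 0], "angular": [0, 0, 0], "fingers": 1},
  {"dp": [-0.008, 0, 0], "angular": [0, 0, 0], "fingers": 1},
  {"dp": [-0.012, 0, 0], "angular": [0, 0, 0], "fingers": 1},
  {"dp": [-0.016, 0, 0], "angular": [0, 0, 0], "fingers": 1},
  {"dp": [-0.02, 0, 0], "angular": [0, 0, 0], "fingers": 1},
  {"dp": [-0.024, 0, 0], "angular": [0, 0, 0], "fingers": 1},
  {"dp": [-0.028, 0, 0], "angular": [0, 0, 0], "fingers": 1},
  {"dp": [-0.03, 0, 0], "angular": [0, 0, 0], "fingers": 1},
])

```text
time: 9.5
tool_pos: [533.5, 130.6, 145.2]
tcp_rot: [-179.9, -0.4, 174.5]
ft_force: [-25.5, -1.0, 16.1]
finger_gap: -0.3
grip_force: 12.5
```

```bash
python3 - <<'E'
from h import *
np.set_printoptions(precision=1,suppress=True)
s=sense(); print(s['time'],s['tool_pos'],s['ft_force'])
snapshot('top')
for l in ['basket_front','door_hinge']:
  for d in pinpoint('top',l)[:1]: print(l,np.round(d['at']),round(d['conf'],2),atz('top',d['at'],198))
E
```

```text
9.5 [533.5 130.6 145.2] [-25.5  -1.   16.1]
door_hinge [285. 191.] 0.93 [565.4 267.2 198. ]
```

Firm stop at 25 N, right where the back wall was expected. I'll back off and check.

Emit:
step_arm([
  {"dp": [0.03, 0, 0], "angular": [0, 0, 0], "fingers": 1},
  {"dp": [0.1, 0, 0], "angular": [0, 0, 0], "fingers": 1},
  {"dp": [0.2, 0, 0], "angular": [0, 0, 0], "fingers": 1},
  {"dp": [0.3, 0, 0], "angular": [0, 0, 0], "fingers": 1},
  {"dp": [0.4, 0, -0.1], "angular": [0, 0, 0], "fingers": 1},
  {"dp": [0.45, 0, -0.3], "angular": [0, 0, 0], "fingers": 1},
  {"dp": [0.5, 0, -0.5], "angular": [0, 0, 0], "fingers": 1},
  {"dp": [0.5, 0, -0.65], "angular": [0, 0, 0], "fingers": 1},
])

```text
time: 10.65
tool_pos: [437.1, 140.1, 277.5]
tcp_rot: [180.0, 0.2, 174.5]
ft_force: [0.6, 0.6, -0.3]
finger_gap: -0.0
grip_force: 0.0
```

```bash
python3 - <<'E'
from h import *
np.set_printoptions(precision=1,suppress=True)
s=sense(); print(s['time'],s['tool_pos'],s['tcp_rot'],s['ft_force'])
a=snapshot('top');im=snapshot('wrist'); b=snapshot('side')
cv2.imwrite('pics/w3.png',np.hstack([im,cv2.resize(b[120:320,160:480],(640,400))])[:,:].copy() if 0 else cv2.resize(np.hstack([im,cv2.resize(b[120:320,200:420],(440,400))]),(800,296)))
for l,z in [('basket_front',172),('door_edge',198),('door_hinge',198),('cabinet',0),('jar_a',120)]:
 for c in ['wrist','top','side']:
  for d in pinpoint(c,l)[:3]: print(l,c,np.round(d['at']),round(d['conf'],2),atz(c,d['at'],z))
E
```

```text
10.65 [437.1 140.1 277.5] [180.    0.2 174.5] [ 0.6  0.6 -0.3]
basket_front side [311. 202.] 0.7 [540.4 129.  172. ]
basket_front side [294. 174.] 0.45 [590.  324.7 172. ]
door_edge top [290. 305.] 0.88 [279.1 247.5 198. ]
door_edge top [277. 166.] 0.44 [631.8 290.3 198. ]
door_edge side [213. 201.] 0.6 [282.  255.5 198. ]
door_hinge wrist [463. 319.] 0.56 [551.4 258.5 198. ]
door_hinge side [293. 171.] 0.88 [572.6 297.1 198. ]
cabinet wrist [193. 266.] 0.64 [571.4 -89.4   0. ]
cabinet side [343. 239.] 0.85 [655.1 121.5   0. ]
jar_a wrist [484. 142.] 0.92 [401.2 311.8 120. ]
jar_a top [254. 250.] 0.85 [416.4 355.3 120. ]
jar_a top [266. 201.] 0.57 [551.8 326.8 120. ]
jar_a side [349. 180.] 0.36 [780.8 269.6 120. ]
```

View pics/w3.png

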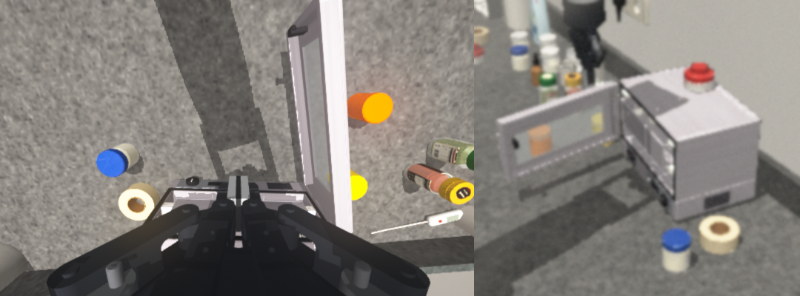

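The basket sits flush in the cabinet, the door stands at about 79°, and nothing else has moved. Next I'll go over to the outer side of the door near its free edge, turning the tool to face the door.

Emit:
step_arm([
  {"dp": [0.06, 0.07, 0], "angular": [0, 0, 0.055], "fingers": 1},
  {"dp": [0.15, 0.18, 0], "angular": [0, 0, 0.11], "fingers": 1},
  {"dp": [0.24, 0.28, 0], "angular": [0, 0, 0.165], "fingers": 1},
  {"dp": [0.33, 0.39, 0], "angular": [0, 0, 0.22], "fingers": 1},
  {"dp": [0.42, 0.5, 0], "angular": [0, 0, 0.275], "fingers": 1},
  {"dp": [0.5, 0.6, 0], "angular": [0, 0, 0.33], "fingers": 1},
  {"dp": [0.57, 0.68, 0], "angular": [0, 0, 0.385], "fingers": 1},
  {"dp": [0.61, 0.72, 0], "angular": [0, 0, 0.442], "fingers": 1},
])

```text
time: 12.55
tool_pos: [329.2, 295.8, 275.4]
tcp_rot: [180.0, -0.0, 94.7]
ft_force: [0.9, -1.5, 0.2]
finger_gap: -0.3
grip_force: 0.0
```

```bash
python3 - <<'E'
from h import *
np.set_printoptions(precision=1,suppress=True)
s=sense(); print(s['time'],s['tool_pos'],s['tcp_rot'],s['ft_force'],s['joint_pos'])
im=snapshot('wrist'); cv2.imwrite('pics/w4.png',im)
for l,z in [('door_edge',198),('door_hinge',198)]:
 for c in ['wrist']:
  for d in pinpoint(c,l)[:3]: print(l,c,np.round(d['at']),round(d['conf'],2),atz(c,d['at'],z))
for q in [(320,230)]: print(atz('wrist',q,198))
E
```

```text
12.55 [329.2 295.8 275.4] [180.   -0.   94.7] [ 0.9 -1.5  0.2] [ 35.3 -18.4 105.    0.   93.4  30.6]
door_edge wrist [267. 258.] 0.92 [284.6 248.5 198. ]
door_hinge wrist [580. 261.] 0.96 [556.3 269.1 198. ]
[328.8 277.5 198. ]
```

View pics/w4.png

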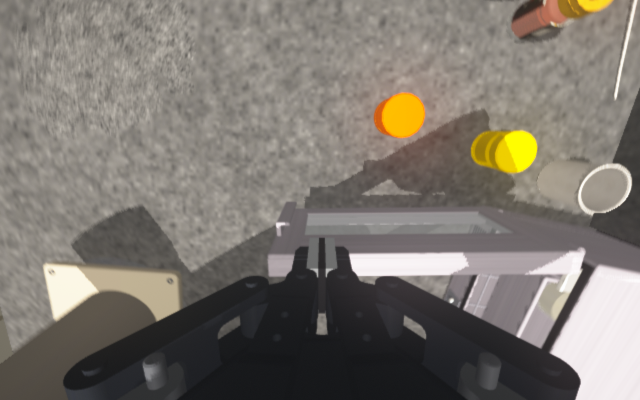

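The wrist view shows the door's outer top edge from (270,255) to (580,252). The fingers at (322,255) are about 45 mm in from the free edge, on the outer side with roughly 30 mm of gap. I'll descend, then move up to the door.

Emit:
step_arm([
  {"dp": [0, 0, 0.08], "angular": [0, 0, 0], "fingers": 1},
  {"dp": [0, 0, 0.18], "angular": [0, 0, 0], "fingers": 1},
  {"dp": [0, 0, 0.3], "angular": [0, 0, 0], "fingers": 1},
  {"dp": [0, 0, 0.42], "angular": [0, 0, 0], "fingers": 1},
  {"dp": [0, 0, 0.52], "angular": [0, 0, 0], "fingers": 1},
  {"dp": [0, 0, 0.55], "angular": [0, 0, 0], "fingers": 1},
  {"dp": [-0.04, 0, 0.55], "angular": [0, 0, 0], "fingers": 1},
  {"dp": [-0.08, 0, 0.55], "angular": [0, 0, 0], "fingers": 1},
])

```text
time: 13.7
tool_pos: [331.7, 278.6, 166.0]
tcp_rot: [179.9, -0.0, 95.0]
ft_force: [0.4, 0.4, 0.5]
finger_gap: -0.2
grip_force: 0.0
```

Emit:
step_arm([
  {"dp": [-0.02, 0, 0], "angular": [0, 0, 0], "fingers": 1},
  {"dp": [-0.04, 0, 0], "angular": [0, 0, 0], "fingers": 1},
  {"dp": [-0.06, 0, 0], "angular": [0, 0, 0], "fingers": 1},
  {"dp": [-0.08, 0, 0], "angular": [0, 0, 0], "fingers": 1},
  {"dp": [-0.1, 0, 0], "angular": [0, 0, 0], "fingers": 1},
  {"dp": [-0.12, 0, 0], "angular": [0, 0, 0], "fingers": 1},
  {"dp": [-0.14, 0, 0], "angular": [0, 0, 0], "fingers": 1},
  {"dp": [-0.15, 0, 0], "angular": [0, 0, 0], "fingers": 1},
])

```text
time: 14.7
tool_pos: [333.8, 248.8, 165.2]
tcp_rot: [-180.0, 0.0, 94.9]
ft_force: [-0.0, -0.0, -0.1]
finger_gap: 0.2
grip_force: 0.2
```

```bash
cat > arc.py <<'E'
# rows of an arc about the hinge: start pose -> door angle targets
from h import *
import sys
np.set_printoptions(precision=3,suppress=True)
s=sense(); P=s['tool_pos']; H=np.array([562.,270.]); yaw=s['tcp_rot'][2]
v=P[:2]-H; print('pose',P.round(1),'yaw',yaw,'r',np.hypot(*v), 'F',s['ft_force'], 't',s['time'])
a=np.radians(-95.5); 
# TCP polar angle -> door angle (offset d=25 outside axis plane)
d=25; th=np.arctan2(v[1],v[0]); off=np.arcsin(d/np.hypot(*v))
phi=(np.radians(-95.5)-(th+off))%(2*np.pi); print('door deg ~',np.degrees(phi))
tot=float(sys.argv[1]) # degrees to close
for k in range(1,9):
    b=np.radians(tot*k/8); c,si=np.cos(b),np.sin(b)
    w=np.array([[c,-si],[si,c]])@v-v
    y=np.radians(yaw); tx=np.array([np.cos(y),np.sin(y)]); ty=np.array([np.sin(y),-np.cos(y)])
    print(k,np.array([w@tx,w@ty])/200,-tot*k/8/180)
E
python3 arc.py 24
```

```text
pose [333.8 248.8 165.2] yaw 94.91844784608097 r 229.19949126390333 F [-0.048 -0.016 -0.108] t 14.7
door deg ~ 72.93248380683795
1 [-0.06   0.002] -0.016666666666666666
2 [-0.12   0.007] -0.03333333333333333
3 [-0.179  0.015] -0.05
4 [-0.238  0.027] -0.06666666666666667
5 [-0.296  0.041] -0.08333333333333333
6 [-0.354  0.058] -0.1
7 [-0.41   0.079] -0.11666666666666667
8 [-0.465  0.102] -0.13333333333333333
```

Emit:
step_arm([
  {"dp": [-0.06, 0.002, 0], "angular": [0, 0, -0.02], "fingers": 1},
  {"dp": [-0.12, 0.007, 0], "angular": [0, 0, -0.04], "fingers": 1},
  {"dp": [-0.18, 0.015, 0], "angular": [0, 0, -0.06], "fingers": 1},
  {"dp": [-0.24, 0.027, 0], "angular": [0, 0, -0.08], "fingers": 1},
  {"dp": [-0.3, 0.041, 0], "angular": [0, 0, -0.1], "fingers": 1},
  {"dp": [-0.355, 0.058, 0], "angular": [0, 0, -0.12], "fingers": 1},
  {"dp": [-0.41, 0.08, 0], "angular": [0, 0, -0.14], "fingers": 1},
  {"dp": [-0.465, 0.1, 0], "angular": [0, 0, -0.16], "fingers": 1},
])

```text
time: 15.7
tool_pos: [361.7, 157.8, 165.2]
tcp_rot: [-180.0, -0.0, 123.9]
ft_force: [0.1, 0.5, -0.2]
finger_gap: -0.2
grip_force: 0.3
```

```bash
python3 arc.py 24
```

```text
pose [361.7 157.8 165.2] yaw 123.85425176412772 r 229.54261004824843 F [ 0.08   0.479 -0.158] t 15.7
door deg ~ 48.98970480770244
1 [-0.06  -0.003] -0.016666666666666666
2 [-0.12  -0.003] -0.03333333333333333
3 [-0.18 -0.  ] -0.05
4 [-0.24   0.006] -0.06666666666666667
5 [-0.299  0.015] -0.08333333333333333
6 [-0.358  0.028] -0.1
7 [-0.416  0.043] -0.11666666666666667
8 [-0.473  0.061] -0.13333333333333333
```

Emit:
step_arm([
  {"dp": [-0.06, -0.003, 0], "angular": [0, 0, -0.017], "fingers": 1},
  {"dp": [-0.12, -0.003, 0], "angular": [0, 0, -0.034], "fingers": 1},
  {"dp": [-0.18, 0, 0], "angular": [0, 0, -0.05], "fingers": 1},
  {"dp": [-0.24, 0.006, 0], "angular": [0, 0, -0.067], "fingers": 1},
  {"dp": [-0.3, 0.015, 0], "angular": [0, 0, -0.083], "fingers": 1},
  {"dp": [-0.36, 0.028, 0], "angular": [0, 0, -0.1], "fingers": 1},
  {"dp": [-0.415, 0.043, 0], "angular": [0, 0, -0.117], "fingers": 1},
  {"dp": [-0.47, 0.06, 0], "angular": [0, 0, -0.133], "fingers": 1},
])

```text
time: 16.7
tool_pos: [424.0, 86.4, 165.2]
tcp_rot: [-180.0, -0.0, 147.8]
ft_force: [-0.4, 1.0, -0.8]
finger_gap: -0.4
grip_force: 0.3
```

```bash
python3 arc.py 14; python3 - <<'E'
from h import *
im=snapshot('wrist'); cv2.imwrite('pics/w5.png',im)
E
```

```text
pose [424.   86.4 165.2] yaw 147.76669761343865 r 229.73953650383197 F [-0.372  0.973 -0.761] t 16.7
door deg ~ 25.18397081746962
1 [-0.035 -0.002] -0.009722222222222222
2 [-0.07  -0.004] -0.019444444444444445
3 [-0.105 -0.004] -0.029166666666666667
4 [-0.14  -0.003] -0.03888888888888889
5 [-0.175 -0.001] -0.04861111111111111
6 [-0.21   0.002] -0.058333333333333334
7 [-0.245  0.006] -0.06805555555555555
8 [-0.28   0.011] -0.07777777777777778
```

View pics/w5.png

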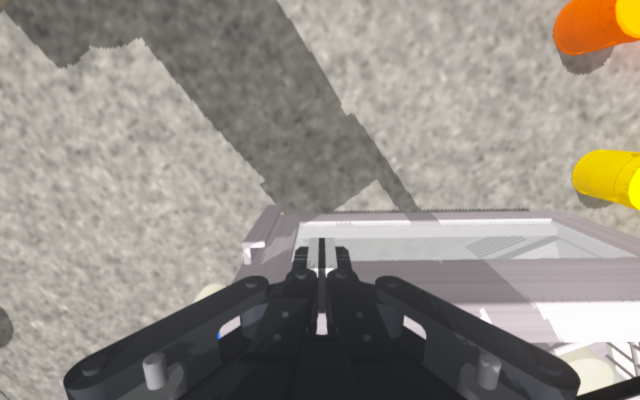

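The wrist view shows the door following the fingertips, with its face level across the picture at (250–640, 260). I'll go on more slowly.

Emit:
step_arm([
  {"dp": [-0.035, -0.002, 0], "angular": [0, 0, -0.01], "fingers": 1},
  {"dp": [-0.07, -0.004, 0], "angular": [0, 0, -0.02], "fingers": 1},
  {"dp": [-0.105, -0.004, 0], "angular": [0, 0, -0.03], "fingers": 1},
  {"dp": [-0.14, -0.003, 0], "angular": [0, 0, -0.04], "fingers": 1},
  {"dp": [-0.175, -0.001, 0], "angular": [0, 0, -0.05], "fingers": 1},
  {"dp": [-0.21, 0.002, 0], "angular": [0, 0, -0.06], "fingers": 1},
  {"dp": [-0.245, 0.006, 0], "angular": [0, 0, -0.07], "fingers": 1},
  {"dp": [-0.28, 0.011, 0], "angular": [0, 0, -0.08], "fingers": 1},
])

```text
time: 17.75
tool_pos: [472.2, 58.6, 165.1]
tcp_rot: [-180.0, -0.0, 162.1]
ft_force: [-0.8, 0.4, -0.1]
finger_gap: -0.1
grip_force: 0.2
```

```bash
python3 arc.py 7
```

```text
pose [472.2  58.6 165.1] yaw 162.0831212137811 r 229.67676928249216 F [-0.818  0.436 -0.066] t 17.75
door deg ~ 11.262659885256511
1 [-0.017 -0.001] -0.004861111111111111
2 [-0.035 -0.003] -0.009722222222222222
3 [-0.052 -0.003] -0.014583333333333334
4 [-0.07  -0.004] -0.019444444444444445
5 [-0.088 -0.004] -0.024305555555555556
6 [-0.105 -0.005] -0.029166666666666667
7 [-0.123 -0.004] -0.034027777777777775
8 [-0.14  -0.004] -0.03888888888888889
```

Emit:
step_arm([
  {"dp": [-0.017, -0.001, 0], "angular": [0, 0, -0.006], "fingers": 1},
  {"dp": [-0.035, -0.003, 0], "angular": [0, 0, -0.012], "fingers": 1},
  {"dp": [-0.052, -0.003, 0], "angular": [0, 0, -0.018], "fingers": 1},
  {"dp": [-0.07, -0.004, 0], "angular": [0, 0, -0.024], "fingers": 1},
  {"dp": [-0.088, -0.004, 0], "angular": [0, 0, -0.03], "fingers": 1},
  {"dp": [-0.105, -0.005, 0], "angular": [0, 0, -0.036], "fingers": 1},
  {"dp": [-0.12, -0.004, 0], "angular": [0, 0, -0.042], "fingers": 1},
  {"dp": [-0.14, -0.004, 0], "angular": [0, 0, -0.048], "fingers": 1},
])

```text
time: 18.75
tool_pos: [499.0, 49.2, 165.3]
tcp_rot: [180.0, 0.0, 170.8]
ft_force: [-0.4, 0.9, -0.2]
finger_gap: 0.2
grip_force: 0.2
```

Emit:
step_arm([
  {"dp": [-0.005, 0, 0], "angular": [0, 0, 0], "fingers": 1},
  {"dp": [-0.01, 0, 0], "angular": [0, 0, -0.003], "fingers": 1},
  {"dp": [-0.015, 0, 0], "angular": [0, 0, -0.005], "fingers": 1},
  {"dp": [-0.02, 0, 0], "angular": [0, 0, -0.007], "fingers": 1},
  {"dp": [-0.025, 0, 0], "angular": [0, 0, -0.01], "fingers": 1},
  {"dp": [-0.03, 0, 0], "angular": [0, 0, -0.01], "fingers": 1},
  {"dp": [-0.035, 0, 0], "angular": [0, 0, -0.01], "fingers": 1},
  {"dp": [-0.04, 0, 0], "angular": [0, 0, -0.01], "fingers": 1},
])

```text
time: 19.75
tool_pos: [506.8, 47.9, 165.3]
tcp_rot: [-180.0, 0.0, 172.5]
ft_force: [-0.5, 0.2, 0.1]
finger_gap: 0.2
grip_force: 0.1
```

Emit:
step_arm([
  {"dp": [-0.004, 0, 0], "angular": [0, 0, 0], "fingers": 1},
  {"dp": [-0.008, 0, 0], "angular": [0, 0, 0], "fingers": 1},
  {"dp": [-0.012, 0, 0], "angular": [0, 0, 0], "fingers": 1},
  {"dp": [-0.016, 0, 0], "angular": [0, 0, 0], "fingers": 1},
  {"dp": [-0.02, 0, 0], "angular": [0, 0, 0], "fingers": 1},
  {"dp": [-0.022, 0, 0], "angular": [0, 0, 0], "fingers": 1},
  {"dp": [-0.025, 0, 0], "angular": [0, 0, 0], "fingers": 1},
  {"dp": [-0.025, 0, 0], "angular": [0, 0, 0], "fingers": 1},
])

```text
time: 20.75
tool_pos: [510.8, 47.3, 165.3]
tcp_rot: [-180.0, -0.1, 172.5]
ft_force: [-6.7, 0.9, 4.1]
finger_gap: -0.1
grip_force: 3.2
```

On the catch now, at 6.7 N. Going on in millimetre steps.

Emit:
step_arm([
  {"dp": [-0.002, 0, 0], "angular": [0, 0, 0], "fingers": 1},
  {"dp": [-0.004, 0, 0], "angular": [0, 0, 0], "fingers": 1},
  {"dp": [-0.006, 0, 0], "angular": [0, 0, 0], "fingers": 1},
  {"dp": [-0.008, 0, 0], "angular": [0, 0, 0], "fingers": 1},
  {"dp": [-0.01, 0, 0], "angular": [0, 0, 0], "fingers": 1},
  {"dp": [-0.012, 0, 0], "angular": [0, 0, 0], "fingers": 1},
  {"dp": [-0.014, 0, 0], "angular": [0, 0, 0], "fingers": 1},
  {"dp": [-0.015, 0, 0], "angular": [0, 0, 0], "fingers": 1},
])

```text
time: 21.75
tool_pos: [510.9, 47.3, 165.2]
tcp_rot: [-180.0, -0.5, 172.5]
ft_force: [-25.9, 1.1, 17.2]
finger_gap: 0.0
grip_force: 13.2
```

It stopped hard at 26 N, well above the catch force, so the door is probably already shut. I'll back off and look.

Emit:
step_arm([
  {"dp": [0.02, 0, 0], "angular": [0, 0, 0], "fingers": 1},
  {"dp": [0.07, 0, 0], "angular": [0, 0, 0], "fingers": 1},
  {"dp": [0.15, 0, 0], "angular": [0, 0, 0], "fingers": 1},
  {"dp": [0.25, 0, 0], "angular": [0, 0, 0], "fingers": 1},
  {"dp": [0.35, 0, -0.1], "angular": [0, 0, 0], "fingers": 1},
  {"dp": [0.4, 0, -0.3], "angular": [0, 0, 0], "fingers": 1},
  {"dp": [0.45, 0, -0.5], "angular": [0, 0, 0], "fingers": 1},
  {"dp": [0.5, 0, -0.65], "angular": [0, 0, 0], "fingers": 1},
])

```text
time: 22.75
tool_pos: [415.3, 60.0, 297.3]
tcp_rot: [180.0, 0.1, 172.5]
ft_force: [1.0, -0.6, -1.0]
finger_gap: 0.1
grip_force: 0.0
```

```bash
python3 - <<'E'
from h import *
np.set_printoptions(precision=1,suppress=True)
s=sense(); print(s['time'],s['tool_pos'],s['ft_force'])
a=snapshot('top');w=snapshot('wrist'); b=snapshot('side')
z=lambda i,y,x:cv2.resize(i[y:y+100,x:x+133],(400,300),interpolation=2)
cv2.imwrite('pics/w6.png',np.vstack([np.hstack([z(a,120,275),z(b,155,270)]),np.hstack([cv2.resize(w,(480,300)),np.zeros((300,320,3),np.uint8)])]))
for l,h in [('door_edge',198),('door_hinge',198)]:
 for c in ['wrist','top','side']:
  for d in pinpoint(c,l)[:1]: print(l,c,np.round(d['at'],1),round(d['conf'],2),atz(c,d['at'],h))
E
```

```text
22.75 [415.3  60.  297.3] [ 1.  -0.6 -1. ]
door_edge side [328.4 216.2] 0.9 [518.5   2.2 198. ]
door_hinge wrist [537.9 310.4] 0.67 [549.9 257.6 198. ]
door_hinge top [285.9 193.1] 0.59 [558.9 264.7 198. ]
door_hinge side [292.  175.1] 0.88 [555.8 274.3 198. ]
```

View pics/w6.png

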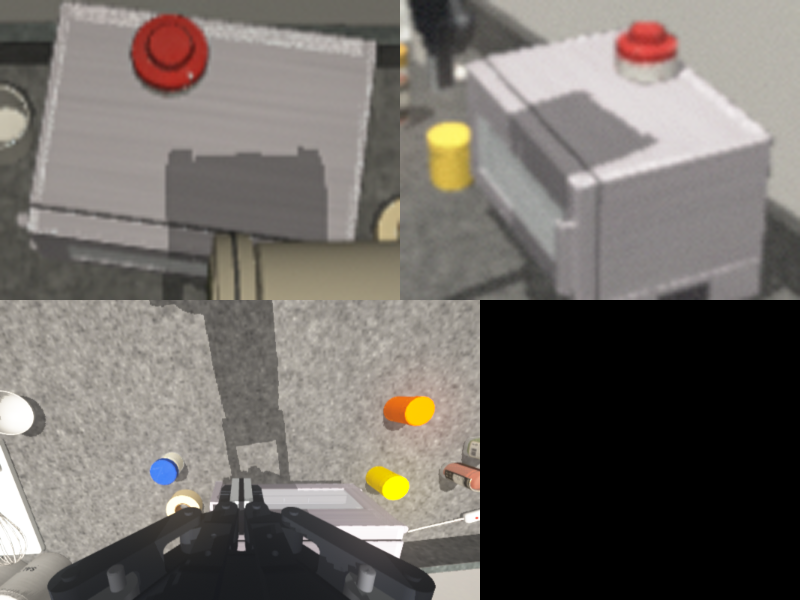

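The door is shut: the seam between door and cabinet is thin and even from (490,60) to (590,180) in the side crop. In the top crop it runs parallel to the cabinet front. The stop was rigid at 26 N, well past the catch's force of about 6 N at that radius. The timer, blue-lid jar, label roll and the other things in view stand where they were, and the gripper is clear.

```bash
python3 -c "from bench import *; print(hand_in())"
```

```text
the job is handed in; nothing more can be done
None
```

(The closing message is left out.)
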